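# Ratchet the hold-down clamp tight on a pine stick

### The arm

A 7-joint arm with a two-finger parallel gripper is mounted at the origin on the work surface. World frame = base frame: x ahead of the robot, y to its left, z up, the work surface at z = 0. Lengths are in m, angles in rad, forces in N, time in s.
With the tool pointing down it reaches from about 0.4 to 0.875 m from the base axis. Payload 6.5 kg.
Tool frame: the origin (TCP) lies on the centre line of the jaws, within the pads' length; the fingertips stand 22 mm ahead of it and the grasp point (between the pads) lies 3 mm ahead of it; z points along the fingers, x is the direction in which the jaws open and shut, and the axes are right-handed (so a half turn about z gives the same grasp; the last joint's range is limited). The gripper opens to 85 mm and grips with 20 to 120 N. Pads are 22 mm wide; open, the fingers measure 114 mm over their backs; the gripper's body (76 mm by 85 mm) begins 54 mm behind the grasp point. The pads swing forward as they close: fully open they stand 13 mm farther back than shut.
Start: joints at [-1.32, 0.536, -0.004, 1.538, 0.003, 1.067, -0.071], TCP at [0.202, 0.618, 0.253] pointing down, gripper open.
Joint ranges: [-2.7, 2.7], [-0.37, 2.16], [-1.27, 1.26], [0.24, 2.4], [-1.31, 4.45], [0.19, 1.91], [-2.76, 2.76]. Speed limits (rad/s): [2.39, 2.39, 3.14, 3.14, 3.14, 3.14, 3.14].

### API

Orientations are given as a 3x3 rotation matrix whose columns are the frame's x, y, z axes.
In Python, from workcell import read_state, read_camera, camera_params, close_job, spot_in, outline_of gives the robot as it stands.
- The arm moves only by the tool play_rows, never from a script. Its arguments are lists of equal length, an entry for each row: "dp": the shift along the tool's x, y, z in cm, a list of three; "turn": the turn about the tool's z in rad; "jaw": the closure in counts, from 0 (fully open) to 255 (shut). A call has 1 to 20 rows; each row shifts and turns the commanded pose from where the row before left it, along the tool's axes as they then stand; what a row does not reach is not made up. A row lasts 1/12 s, in which the tool goes at most 41.7 mm and 7.16 degrees, less where a joint would pass 70% of its speed; a pose out of reach is approached as far as the arm can. A call is refused whole if a number of a shift passes 4.17 or a number of a turn 0.125, either way. A call with a gripper value outside its range is refused whole. The fingers move at their own pace and stop on an object; "force" is the grip in N (left out, the last holds). Time passes only in rows, so rows that do not move let the fingers close. It gives the time, the measured TCP pose, the force and the opening at its end, in the units of the state.
- read_state(): the state, without advancing time (a new reading comes with each control period).
- read_camera(name): name is "scene" or "side" or "wrist"; returns (picture, depth): 420x560x3 uint8, red, green, blue; 420x560 float32, m along the optical axis (not along the pixel's ray), 0 where there is no reading.
- camera_params(name): a dict with "vfov" (degrees; the focal length in pixels is half the picture's height over the tangent of half this angle, whatever the lens; pixels are square), "cx", "cy" (the principal point, pixels), "position" and "rotation" of the camera in the world. Camera axes: x right, y down, z forward; pixel columns grow to the right and rows downward; lengths in m; the calibration is good to about 2 mm. A picture is of the moment at which its call begins: read the wrist's pose just before it. camera_params takes no time and is no camera call; for the wrist camera it gives the pose at the moment of the call.
- close_job(): hands the job in, once; it reports no verdict.
Trained networks look in the newest picture that a camera, given by its name, has taken for a name from the list of things; names that differ only in an ending like _2 or _b are one class to them, and where a whole thing is asked for, a point or a joint stands for the part that bears it (a point fixed in the world has none). Each returns a list of dicts, best first, with "confidence" (0 to 1); they miss things now and then, are a little off and sometimes report something else, mostly with a low value. They report only what shows in the picture. A call takes as long as a camera call. They do not tell look-alikes from the thing itself.
- spot_in(camera, query): "extent" ([left, top, right, bottom] in pixels, round what is visible of it).
- outline_of(camera, query): "region" (420x560 bool, what is visible of it) and "extent" ([left, top, right, bottom] in pixels, round what is visible of it).
The state is a dict: "clock": time; "joints": joint angles; "joint_velocities": joint speeds; "joint_torque": joint torques, N m; "position": TCP position; "tool_rot": TCP orientation; "ft_force": force on the tool from outside, world axes, zero at the start; "torque": the same for the moment, N m; "gripper_width": opening from 0.0 (shut) to 1.0 (fully open).
Only numpy, scipy, OpenCV 4.12 (cv2) and the standard library are available. Lean on these libraries where they do the work, as an engineer would, in place of code of your own. Each camera call takes 0.05 s, during which the arm holds its last target. There are 200 camera calls.

### The job

Gently push the pine stick along its channel until its end sits fully against the aluminium fence, then work the red ratchet handle back and forth between its two stop pins (clockwise tightens) until the clamp foot holds the stick tight: the handle should take a push of about 16 N at the grip, clearly more than the 10 N or so that runs the screw down, but do not crush the wood or ever push the handle with more than 25 N. Leave the offcuts and the tape measure where they are and let go of everything at the end.

Things in the scene. Friction and masses are not known exactly. Their poses are not given: they have to be found in the camera images.
- clamp: fixed hold-down clamp on a plywood board 240 x 290 x 18 mm. Origin on the vertical screw axis at the table top, z up. y runs along the stick's channel: fence at -y, open end at +y. Yellow column at -x (60 to 95 mm) carries the overhead arm (top 130 mm high). Handle sticks out to +x. Two rails, 41 mm apart, tops 55 mm high, guide the stick from y -70 to +85 mm
- fence (a point): middle of the fence's face that the stick's end must meet: at x 0, y -70 mm, 55 mm height in the clamp's frame; the face looks along the clamp's +y, top edge at 78 mm height
- pivot (a point): point on the vertical screw axis, 180 mm above the table. The handle's pawl turns the screw clockwise only; the foot sinks 3.5 mm per rad and the screw does not turn back by itself. Running it down takes about 10 N at the grip; once the foot bears on the stick the push rises some 2 to 3 N per 0.1 rad. At 16 N the stick is held with about 190 N; under 13 N it is not tight, above 19 N the wood is crushed
- lever (a joint): angle of the red ratchet handle about the screw axis, rad: 0 along the clamp's +x, growing clockwise seen from above (tightening). Steel pins with red caps (tops 162 mm high) stop it at -0.6 and +0.6. Clockwise, the screw is taken along after 0 to 0.26 rad of lost motion; counter-clockwise the pawl clicks over (drag about 1 N at the grip) and the screw stays
- grip (a point): middle of the upright black rubber post at the handle's end: 18 mm diameter, 156 to 210 mm above the table (this point at 182 mm), 110 mm from the screw axis; it moves with the handle, whose red bar lies beneath it
- foot: the black square rubber clamp foot (30 x 30 x 8 mm) on the screw axis under the overhead arm; origin at the centre of its underside. It starts 4 to 7 mm above the stick (the height of the board under the stick varies)
- stick: the loose pine stick, 38 x 170 x 38 mm, lying in the channel along the clamp's y axis on a low plywood riser; origin at the centre of its underside
- stick_mid (a point): centre of the pine stick (half-way up; its ends are 85 mm either way along the clamp's y axis, its top 19 mm above). Home, it is 15 mm from the screw axis towards the channel's open end; it starts 20 to 50 mm short of that, its free end standing out beyond the rails
- offcut_a: loose pine offcut, 89 x 89 x 38 mm, bystander; origin at the centre of its underside
- offcut_b: a second such offcut, bystander; origin at the centre of its underside
- tape: loose yellow tape measure, 70 x 40 x 62 mm, bystander; origin at the centre of its underside
There are look-alikes about, which are no part of the job. Of the things shaped like the stick, the pine one is meant.

How it is judged:
By the outcome, as a careful person would: the job done as asked, in the order asked, and still so for the second after the job is handed in, with the robot touching nothing.
It also fails if it takes over 72 s, if anything falls off the work surface, if the arm or the gripper's body presses on something with over 40 N, if the wrist force passes 120 N, or if a joint passes its speed limit or range.

## Working session

There is one attempt and no reset: what is moved stays moved. The work goes in short steps, Python scripts to look and compute and a tool call to move; the robot and the scene stay as the last step left them, time stands still between calls to the robot, and variables do not carry over. Pictures are saved under pics/ and viewed, about 8 in all and at most 12, crops included, and the job is handed in when it is done.

Besides the shell and the picture viewer there is one more tool, called after "Request:" as a command line: name --pt "numbers of a row" for each row, then --argument value for the rest. play_rows: Moves the arm, as the interface text tells. Its arguments: {"type":"object","properties":{"dp":{"type":"array","items":{"type":"array","items":{"type":"number"}}},"turn":{"type":"array","items":{"type":"number"}},"jaw":{"type":"array","items":{"type":"number"}},"force":{"type":"number"}},"required":["dp","turn","jaw"]}

```bash
mkdir -p pics; ls; cat > h.py <<'E'
import numpy as np, cv2
from workcell import *
def cam(n):
    p=camera_params(n); im,d=read_camera(n); return p,im,d
def world(p,d,u,v,z=None):
    f=210/np.tan(np.radians(p['vfov'])/2)
    u=np.asarray(u,float);v=np.asarray(v,float)
    r=np.stack([(u-p['cx'])/f,(v-p['cy'])/f,np.ones_like(u)],-1)
    R=np.array(p['rotation']);o=np.array(p['position'])
    if z is not None:
        w=r@R.T; return o+w*((z-o[2])/w[...,2])[...,None]
    return o+(r*d[v.astype(int),u.astype(int)][...,None])@R.T
def pix(p,X):
    f=210/np.tan(np.radians(p['vfov'])/2)
    c=(np.atleast_2d(X)-np.array(p['position']))@np.array(p['rotation'])
    return np.stack([c[:,0]/c[:,2]*f+p['cx'],c[:,1]/c[:,2]*f+p['cy']],-1)
E
python3 - <<'E'
from h import *
s=read_state();print(s)
ims=[]
for n in ['scene','side']:
    p,im,d=cam(n);print(n,p)
    cv2.imwrite(f'pics/{n}0.png',im[...,::-1])
    np.savez(f'pics/{n}0.npz',im=im,d=d,allow_pickle=True)
    for q in ['clamp','grip','foot','stick','offcut_a','tape']:
        for r in outline_of(n,q):
            m=r['region'];v,u=np.nonzero(m);ok=d[v,u]>0
            w=world(p,d,u[ok],v[ok])
            print(q,round(r['confidence'],2),np.round(r['extent']),np.round(np.median(w,0),3),np.round(np.percentile(w,[2,98],axis=0),3).tolist())
E
```

```text
pics
{'clock': 0.0, 'joints': array([-1.32018815,  0.53715534, -0.00445183,  1.53889967,  0.00259591,
        1.06733857, -0.07119173]), 'joint_velocities': array([-0.00110956, -0.00070796, -0.00085676,  0.00071937, -0.00027384,
        0.00041123,  0.00013904]), 'joint_torque': array([-2.31469776e-04, -5.83414471e+01,  1.04860816e+00, -2.59104341e+01,
        1.23502366e-02,  9.70599765e-03,  2.26195664e-05]), 'position': array([0.20231244, 0.61706006, 0.25240962]), 'tool_rot': array([[ 3.11449586e-01,  9.50262574e-01, -4.42557051e-04],
       [ 9.50260989e-01, -3.11449876e-01, -1.73973576e-03],
       [-1.79104012e-03,  1.21295280e-04, -9.99998389e-01]]), 'ft_force': array([-0.99764858,  0.63384291,  0.69380918]), 'torque': array([ 0.00212681, -0.0228458 , -0.02056583]), 'gripper_width': 1.0030189459018055}
scene {'vfov': 47.18498708035655, 'cx': 285.55857007099735, 'cy': 199.684787545257, 'position': array([ 1.60719219, -0.24581016,  0.99288515]), 'rotation': array([[ 0.22339615,  0.61190819, -0.75872428],
       [ 0.97454707, -0.12523012,  0.18594467],
       [ 0.01876594, -0.780
[... 1689 characters left out ...]
3. 268.] [ 0.538 -0.073  0.073] [[0.516, -0.109, 0.048], [0.563, 0.079, 0.079]]
stick 0.76 [185. 318. 236. 385.] [ 0.343 -0.303  0.038] [[0.294, -0.371, 0.005], [0.389, -0.218, 0.043]]
stick 0.76 [384. 296. 398. 364.] [ 0.786 -0.313  0.038] [[0.751, -0.383, 0.005], [0.828, -0.224, 0.043]]
stick 0.74 [164. 192. 222. 212.] [0.33  0.242 0.035] [[0.248, 0.215, 0.002], [0.411, 0.286, 0.044]]
offcut_a 0.9 [273. 171. 306. 202.] [0.644 0.233 0.038] [[0.596, 0.197, 0.004], [0.695, 0.297, 0.044]]
offcut_a 0.68 [289. 292. 324. 334.] [ 0.592 -0.233  0.038] [[0.545, -0.274, 0.005], [0.639, -0.176, 0.043]]
tape 0.76 [340. 247. 366. 271.] [ 0.749 -0.089  0.053] [[0.72, -0.107, 0.0], [0.787, -0.028, 0.066]]
```

```bash
python3 -c "
import cv2,numpy as np
a=cv2.imread('pics/scene0.png');b=cv2.imread('pics/side0.png')
cv2.imwrite('pics/both.png',cv2.resize(np.vstack([a,b]),(400,600)))"
```

```text
(no output)
```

View pics/scene0.png

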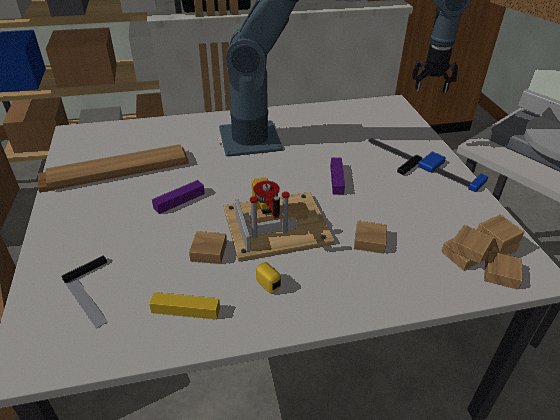

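View pics/side0.png

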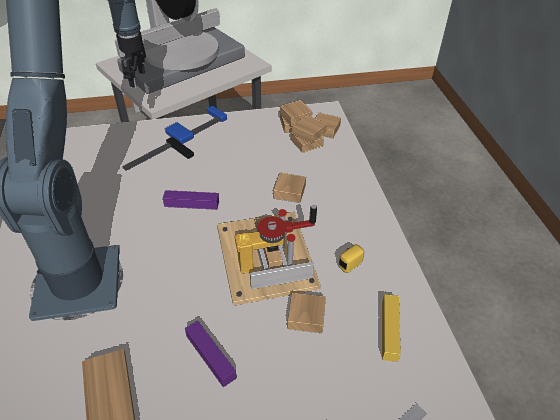

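```bash
python3 - <<'E'
from h import *
for n,(a,b,c,e) in {'scene':(210,165,350,270),'side':(205,190,335,310)}.items():
    p=camera_params(n);D=np.load(f'pics/{n}0.npz',allow_pickle=True);im,d=D['im'],D['d']
    s=5 if n=='scene' else 4
    cv2.imwrite(f'pics/{n}c.png',cv2.resize(im[b:e,a:c,::-1],None,fx=s,fy=s,interpolation=cv2.INTER_CUBIC))
    v,u=np.mgrid[b:e,a:c];v=v.ravel();u=u.ravel();w=world(p,d,u,v)
    rgb=im[v,u].astype(int);hsv=cv2.cvtColor(im,cv2.COLOR_RGB2HSV)[v,u]
    inb=(abs(w[:,0]-.53)<.17)&(abs(w[:,1])<.2)
    g=inb&(w[:,2]>.172)&(hsv[:,2]<70);print(n,'gripblack',g.sum(),np.round(w[g].mean(0),4) if g.any() else 0, np.round(np.percentile(w[g],[5,50,95],axis=0),3).tolist() if g.any() else 0)
    r=inb&(hsv[:,1]>150)&((hsv[:,0]<6)|(hsv[:,0]>174))&(w[:,2]>.14)
    print('red',r.sum(),np.round(np.percentile(w[r],[2,50,98],axis=0),3).tolist())
    # cluster red
    m=np.zeros(im.shape[:2],np.uint8);m[v[r],u[r]]=1
    k,l,st,ce=cv2.connectedComponentsWithStats(m)
    for i in range(1,k):
        q=l[v,u]==i
        if q.sum()>5:print('  red',q.sum(),np.round(ce[i]),np.round(np.median(w[q],0),4),np.round(np.percentile(w[q],[3,97],axis=0),3).tolist())
    bd=inb&(abs(w[:,2]-.018)<.004)
    pts=w[bd][:,:2].astype(np.float32);print('board',cv2.minAreaRect(pts))
    st=inb&(w[:,2]>.062)&(w[:,2]<.083)&(rgb[:,0]-rgb[:,2]>30)&(abs(w[:,0]-.535)<.05)
    print('stick',st.sum(),cv2.minAreaRect(w[st][:,:2].astype(np.float32)),np.median(w[st],0))
    fe=inb&(abs(w[:,2]-.078)<.004)&(w[:,1]<-.09)
    if fe.any():print('fence',fe.sum(),cv2.minAreaRect(w[fe][:,:2].astype(np.float32)))
E
```

```text
scene gripblack 83 [ 0.6496 -0.0367  0.1925] [[0.644, -0.044, 0.175], [0.65, -0.037, 0.193], [0.653, -0.028, 0.21]]
red 447 [[0.506, -0.091, 0.15], [0.558, -0.043, 0.162], [0.647, 0.01, 0.166]]
  red 370 [267. 193.] [ 0.5514 -0.0429  0.1613] [[0.506, -0.072, 0.151], [0.645, -0.01, 0.165]]
  red 36 [285. 194.] [0.5746 0.0048 0.1625] [[0.563, -0.003, 0.156], [0.582, 0.014, 0.165]]
  red 39 [253. 199.] [ 0.5786 -0.0854  0.1626] [[0.569, -0.095, 0.158], [0.585, -0.076, 0.166]]
board ((0.5255523920059204, -0.032391130924224854), (0.24671167135238647, 0.34260839223861694), 2.5377049446105957)
stick 350 ((0.5332626104354858, -0.014145590364933014), (0.04568580910563469, 0.19650337100028992), 1.3358862400054932) [0.54354044 0.03127857 0.07299946]
fence 157 ((0.5481725335121155, -0.10744486004114151), (0.1682375967502594, 0.03148513659834862), 2.324063301086426)
side gripblack 73 [ 0.6452 -0.0399  0.1925] [[0.639, -0.043, 0.174], [0.644, -0.04, 0.193], [0.654, -0.036, 0.21]]
red 678 [[0.505, -0.089, 0.149], [0.559, -0.041, 0.162], [0.637, 0.01, 0.167]]
  red 41 [282. 212.] [0.5741 0.0073 0.1628] [[0.565, -0.003, 0.159], [0.583, 0.019, 0.167]]
  red 582 [279. 227.] [ 0.5531 -0.0409  0.1613] [[0.506, -0.071, 0.15], [0.634, -0.008, 0.165]]
  red 6 [272. 224.] [ 0.5366 -0.0386  0.1728] [[0.531, -0.04, 0.171], [0.543, -0.036, 0.174]]
  red 49 [290. 237.] [ 0.5777 -0.0849  0.1625] [[0.569, -0.093, 0.158], [0.586, -0.073, 0.166]]
board ((0.5414663553237915, 0.02100042998790741), (0.2736339867115021, 0.3467685580253601), 2.385747194290161)
stick 228 ((0.5344350934028625, -0.0006232038140296936), (0.03751401603221893, 0.17606183886528015), 3.140805721282959) [ 0.53482687 -0.06573094  0.07412751]
fence 274 ((0.5495807528495789, -0.10737001895904541), (0.16923274099826813, 0.03145132213830948), 1.5878368616104126)
```

View pics/scenec.png

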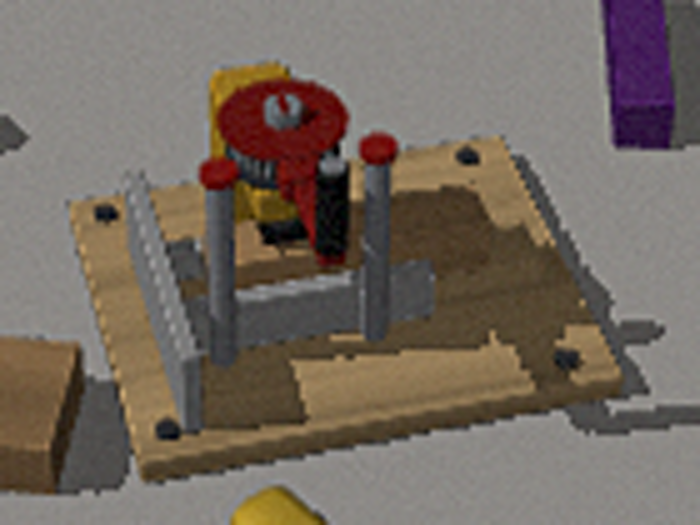

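View pics/sidec.png

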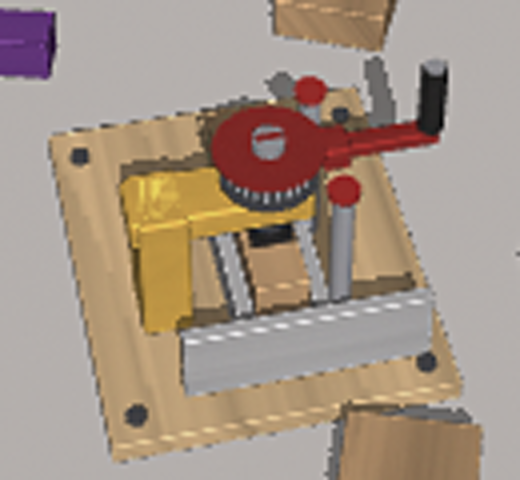

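The thing to push is the pine stick in the clamp's channel, at scene px (254–308, 203–226). The look-alikes are purple (152,180), purple (328,157) and yellow (150,293). Only the channel one is pine, and the crop shows it between the rails. The clamp axis is about (0.537, -0.041), with a yaw of about 2.4°. The lever is at about 0.

Request:
play_rows --pt "-2.24 2.93 0" --pt "-2.24 2.93 0" --pt "-2.24 2.93 0" --pt "-2.24 2.93 0" --pt "-2.24 2.93 0" --pt "-2.24 2.93 0" --pt "-2.24 2.93 0" --pt "-2.24 2.93 0" --pt "-2.24 2.93 0" --pt "-2.24 2.93 0" --pt "-2.24 2.93 0" --pt "-2.24 2.93 0" --pt "-2.24 2.93 0" --pt "-2.24 2.93 0" --pt "-2.24 2.93 0" --pt "-2.24 2.93 0" --pt "0 0 0" --pt "0 0 0" --pt "0 0 0" --pt "0 0 0" --turn '[0,0,0,0,0,0,0,0,0.11,0.11,0.11,0.11,0.11,0.11,0.11,0.11,0.11,0.11,0.11,0]' --jaw '[255,255,255,255,255,255,255,255,255,255,255,255,255,255,255,255,255,255,255,255]' --force 40

```text
clock: 2.37
position: [0.4309, 0.0951, 0.2535]
tool_rot: [[0.999, 0.04, 0.001], [0.04, -0.999, 0.0], [0.001, -0.0, -1.0]]
ft_force: [0.1, -0.7, 0.5]
gripper_width: -0.001
```

Request:
play_rows --pt "2.5 -1.0 0" --pt "2.5 -1.0 0" --pt "2.5 -1.0 0" --pt "2.5 -1.0 0" --pt "0 0 0" --pt "0 0 0" --turn '[0,0,0,0,0,0]' --jaw '[255,255,255,255,255,255]'

```text
clock: 2.87
position: [0.5294, 0.1402, 0.2529]
tool_rot: [[0.999, 0.048, -0.0], [0.048, -0.999, -0.001], [-0.0, 0.001, -1.0]]
ft_force: [-0.1, -0.1, -0.7]
gripper_width: 0.003
```

```bash
python3 - <<'E'
from h import *
s=read_state();print(s['position'],s['ft_force'],s['joints'])
p,im,d=cam('wrist');print(p)
cv2.imwrite('pics/w1.png',im[...,::-1])
for q in ['stick','grip','foot']:
    for r in outline_of('wrist',q):
        m=r['region'];v,u=np.nonzero(m);ok=d[v,u]>0
        w=world(p,d,u[ok],v[ok])
        print(q,round(r['confidence'],2),np.round(r['extent']),np.round(np.percentile(w,[1,50,99],axis=0),3).tolist())
A=np.array([.537,-.041]);X=np.array([.99913,.0416]);Y=np.array([-.0416,.99913])
v,u=np.mgrid[0:420,0:560];v=v.ravel();u=u.ravel();w=world(p,d,u,v)
c=np.c_[(w[:,:2]-A)@X,(w[:,:2]-A)@Y,w[:,2]]
for zc in (.055,.078,.0745):
  k=(abs(c[:,2]-zc)<.003)&(d.ravel()>0)&(abs(c[:,0])<.1)&(abs(c[:,1])<.2)
  print(zc,k.sum(),np.round(np.percentile(c[k],[1,50,99],axis=0),4).tolist() if k.any() else 0)
k=(abs(c[:,0])<.012)&(c[:,1]>.07)&(c[:,1]<.17)&(d.ravel()>0)
for y0 in np.arange(.07,.17,.004):
  kk=k&(abs(c[:,1]-y0)<.002); print(round(y0,3),kk.sum(),np.round(np.median(c[kk,2]),4) if kk.any() else '',end='; ')
E
```

```text
[0.5294176  0.14015039 0.25291191] [-0.05476744 -0.12394499 -0.7216128 ] [-0.6478234   0.37790003  0.39084783  1.831057   -0.17112182  0.96596925
 -0.13630368]
{'vfov': 68.66084306007588, 'cx': 279.1160774846931, 'cy': 213.99904139928393, 'position': array([0.52600885, 0.20879639, 0.37476939]), 'rotation': array([[ 9.98875988e-01,  4.55520540e-02,  1.31061763e-02],
       [ 4.73991219e-02, -9.61613109e-01, -2.70284205e-01],
       [ 2.91070262e-04,  2.70601624e-01, -9.62691371e-01]])}
stick 0.97 [  1.  25. 183. 118.] [[0.249, 0.217, 0.007], [0.332, 0.252, 0.039], [0.414, 0.287, 0.041]]
stick 0.8 [260. 237. 295. 343.] [[0.512, -0.028, 0.038], [0.532, 0.086, 0.065], [0.549, 0.087, 0.075]]
stick 0.28 [278. 343. 286. 354.] [[0.532, -0.03, 0.082], [0.538, -0.026, 0.089], [0.544, -0.022, 0.096]]
foot 0.62 [280. 345. 285. 354.] [[0.533, -0.029, 0.086], [0.537, -0.027, 0.089], [0.542, -0.022, 0.094]]
0.055 64 [[-0.0192, 0.127, 0.0522], [-0.0021, 0.1276, 0.0547], [0.0167, 0.1281, 0.0579]]
0.078 35 [[-0.0184, 0.0139, 0.075], [-0.0016, 0.1187, 0.0753], [0.0137, 0.1278, 0.0758]]
0.0745 237 [[-0.02, 0.0124, 0.0716], [-0.0016, 0.1217, 0.0742], [0.0171, 0.1278, 0.0756]]
0.07 0 ; 0.074 0 ; 0.078 0 ; 0.082 0 ; 0.086 0 ; 0.09 0 ; 0.094 0 ; 0.098 0 ; 0.102 0 ; 0.106 0 ; 0.11 0 ; 0.114 0 ; 0.118 0 ; 0.122 0 ; 0.126 294 0.0601; 0.13 87 0.0365; 0.134 69 0.0365; 0.138 66 0.0364; 0.142 68 0.0362; 0.146 74 0.0364; 0.15 67 0.0364; 0.154 72 0.0361; 0.158 72 0.0366; 0.162 146 0.032; 0.166 63 0.0192;
```

View pics/w1.png

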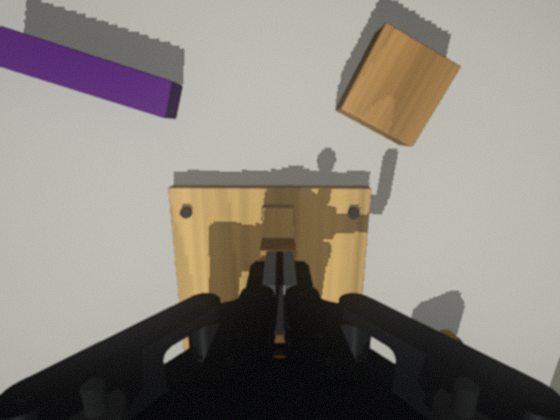

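Request:
play_rows --pt "0 0 3.8" --pt "0 0 3.8" --pt "0 0 3.8" --pt "0 0 3.5" --pt "0 0 2.5" --pt "0 0 1.0" --pt "0 0 0" --pt "0 1.0 0" --pt "0 1.0 0" --pt "0 0.8 0" --pt "0 0 0" --pt "0 0 0" --turn '[0,0,0,0,0,0,0,0,0,0,0,0]' --jaw '[255,255,255,255,255,255,255,255,255,255,255,255]'

```text
clock: 4.07
position: [0.5309, 0.1106, 0.0704]
tool_rot: [[0.999, 0.042, 0.002], [0.042, -0.999, 0.0], [0.002, -0.0, -1.0]]
ft_force: [-0.1, 0.6, -0.3]
gripper_width: -0.002
```

Request:
play_rows --pt "0 0.3 0" --pt "0 0.3 0" --pt "0 0.2 0" --pt "0 0.2 0" --pt "0 0.2 0" --pt "0 0.2 0" --pt "0 0.2 0" --pt "0 0.2 0" --pt "0 0.2 0" --pt "0 0.2 0" --pt "0 0.2 0" --turn '[0,0,0,0,0,0,0,0,0,0,0]' --jaw '[255,255,255,255,255,255,255,255,255,255,255]'

```text
clock: 4.98
position: [0.5312, 0.0875, 0.0693]
tool_rot: [[0.999, 0.044, -0.0], [0.044, -0.999, 0.0], [-0.0, -0.0, -1.0]]
ft_force: [-0.2, 0.7, -0.1]
gripper_width: -0.0
```

Request:
play_rows --pt "0 0.2 0" --pt "0 0.2 0" --pt "0 0.2 0" --pt "0 0.2 0" --pt "0 0.2 0" --pt "0 0.2 0" --turn '[0,0,0,0,0,0]' --jaw '[255,255,255,255,255,255]'

```text
clock: 5.48
position: [0.5317, 0.0755, 0.0693]
tool_rot: [[0.999, 0.044, 0.0], [0.044, -0.999, 0.0], [0.0, -0.0, -1.0]]
ft_force: [0.8, 0.6, -0.2]
gripper_width: 0.002
```

```bash
cat > st.py <<'E'
from h import *
A=np.array([.5365,-.041]);X=np.array([.99913,.0416]);Y=np.array([-.0416,.99913])
p,im,d=cam('wrist')
v,u=np.mgrid[0:420,0:560];v=v.ravel();u=u.ravel();w=world(p,d,u,v)
c=np.c_[(w[:,:2]-A)@X,(w[:,:2]-A)@Y,w[:,2]]
k=(abs(c[:,0])<.017)&(c[:,2]>.045)&(c[:,2]<.0725)&(c[:,1]<.2)&(c[:,1]>.05)&(d.ravel()>0)
hsv=cv2.cvtColor(im,cv2.COLOR_RGB2HSV).reshape(-1,3);k&=(hsv[:,1]>60)
print('stick end clamp y',k.sum(),np.percentile(c[k,1],[5,50,95]))
s=read_state();t=s['position'][:2]-A
print('tcp clamp',t@X,t@Y,s['position'],s['ft_force'])
E
python3 st.py
```

```text
stick end clamp y 495 [0.12359391 0.12413219 0.12822225]
tcp clamp 6.243288172197783e-05 0.11600527158113363 [0.53173652 0.07490795 0.06931764] [-0.84280761  0.95378072 -0.53234387]
```

```bash
sed -i 's/k&=(hsv\[:,1\]>60)/k\&=(hsv[:,1]>60)\&(hsv[:,2]>70)/' st.py; cat >>st.py <<'E'
import sys
p2,i2,d2=cam('scene')
cv2.imwrite(f'pics/{sys.argv[1]}.png',np.hstack([cv2.resize(im[150:420,130:430,::-1],(400,360)),cv2.resize(i2[165:265,225:335,::-1],(396,360),interpolation=cv2.INTER_CUBIC)]))
E
python3 st.py a1
```

```text
stick end clamp y 77 [0.12317401 0.12704822 0.12775211]
tcp clamp 6.243304340734952e-05 0.11616843924036997 [0.53172973 0.07507098 0.06933365] [-0.67622957  0.30065382 -0.90268078]
```

View pics/a1.png

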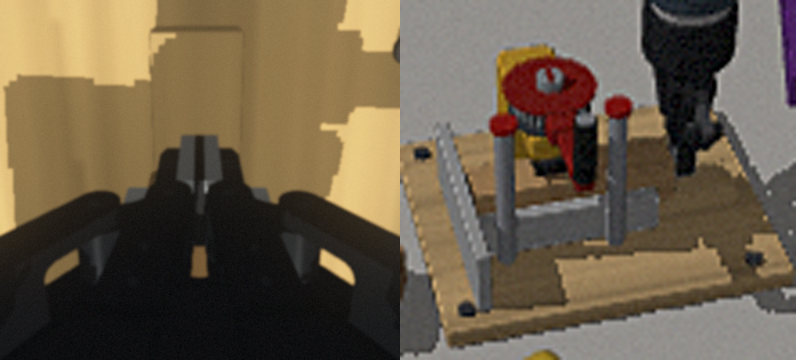

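Request:
play_rows --pt "0 0.1 0" --pt "0 0.1 0" --pt "0 0.1 0" --pt "0 0.1 0" --pt "0 0 0" --turn '[0,0,0,0,0]' --jaw '[255,255,255,255,255]'

```text
clock: 6.05
position: [0.5319, 0.0722, 0.0693]
tool_rot: [[0.999, 0.044, 0.0], [0.044, -0.999, 0.001], [0.0, -0.001, -1.0]]
ft_force: [-0.5, 2.4, 0.1]
gripper_width: 0.0
```

Request:
play_rows --pt "0 0.1 0" --pt "0 0.1 0" --pt "0 0 0" --turn '[0,0,0]' --jaw '[255,255,255]'

```text
clock: 6.3
position: [0.5319, 0.0721, 0.0694]
tool_rot: [[0.999, 0.046, -0.0], [0.046, -0.999, 0.003], [-0.0, -0.003, -1.0]]
ft_force: [-0.5, 6.7, 0.9]
gripper_width: 0.003
```

Request:
play_rows --pt "0 0.1 0" --pt "0 0.1 0" --pt "0 0 0" --turn '[0,0,0]' --jaw '[255,255,255]'

```text
clock: 6.55
position: [0.5319, 0.0721, 0.0694]
tool_rot: [[0.999, 0.047, -0.0], [0.047, -0.999, 0.005], [-0.0, -0.005, -1.0]]
ft_force: [-0.2, 12.1, 0.5]
gripper_width: 0.001
```

Request:
play_rows --pt "0 -1.0 0" --pt "0 -2.5 0" --pt "0 -2.5 0" --pt "0 0 -2.2" --pt "0 0 -2.2" --pt "0 0 -2.2" --pt "0 0 -2.2" --pt "0 0 -2.2" --pt "0 0 -2.2" --pt "0 0 -2.2" --pt "0 0 -2.2" --pt "0 0 -2.2" --pt "0 0 -2.2" --pt "0 0 0" --pt "0 0 0" --pt "0 0 0" --pt "0 0 0" --pt "0 0 0" --turn '[0,0,0,0,0.12,0.12,0.12,0.12,0.12,0.12,0.12,0.12,0.12,0.12,0.12,0.12,0.12,0]' --jaw '[255,255,255,255,200,145,145,145,145,145,145,145,145,145,145,145,145,145]'

```text
clock: 8.05
position: [0.5292, 0.1272, 0.2892]
tool_rot: [[0.05, -0.999, -0.0], [-0.999, -0.05, -0.001], [0.001, 0.0, -1.0]]
ft_force: [0.0, 0.8, 0.2]
gripper_width: 0.432
```

```bash
python3 st.py a2; python3 - <<'E'
from h import *
s=read_state();print(s['joints'],s['gripper_width'])
E
```

```text
stick end clamp y 112 [0.08258766 0.10219713 0.10241227]
tcp clamp -0.00021251692012694626 0.16838090027125555 [0.52928296 0.12722703 0.28916235] [ 0.21415897 -0.06075288 -0.98099349]
[-0.96216408  0.41030268  0.8439845   1.8169765  -0.34584994  1.06957935
 -1.50240238] 0.4302408627625627
```

Request:
play_rows --pt "2.85 -1.82 0" --pt "2.85 -1.82 0" --pt "2.85 -1.82 0" --pt "2.85 -1.82 0" --pt "2.85 -1.82 0" --pt "2.85 -1.82 0" --pt "0 0 0" --pt "0 0 0" --turn '[0,0,0,0,0,0,0,0]' --jaw '[145,145,145,145,145,145,145,145]'

```text
clock: 8.82
position: [0.648, -0.0403, 0.2891]
tool_rot: [[0.053, -0.999, -0.0], [-0.999, -0.053, -0.002], [0.002, 0.0, -1.0]]
ft_force: [-0.8, -0.3, -0.1]
gripper_width: 0.433
```

```bash
python3 - <<'E'
from h import *
s=read_state();print(s['position'],s['joints'])
p,im,d=cam('wrist');cv2.imwrite('pics/w2.png',im[...,::-1])
T=np.array(s['tool_rot'])
hsv=cv2.cvtColor(im,cv2.COLOR_RGB2HSV)
v,u=np.mgrid[0:420,0:560];v=v.ravel();u=u.ravel();w=world(p,d,u,v)
k=(np.hypot(w[:,0]-.6465,w[:,1]+.038)<.03)&(w[:,2]>.175)&(w[:,2]<.215)&(d.ravel()>0)
print(k.sum(),np.round(np.percentile(w[k],[2,50,98],axis=0),4) if k.any() else '')
k&=w[:,2]>.205
print('top',k.sum(),np.round(np.percentile(w[k],[2,50,98],axis=0),4) if k.any() else '')
for q in ['grip']:
  for r in spot_in('wrist',q): print(r)
print(pix(p,[[.6465,-.038,.21]]))
E
```

```text
[ 0.64803411 -0.04034172  0.28909176] [-0.51924722  0.61179471  0.79218487  1.53592435 -0.45499503  1.18644294
 -1.16265579]
764 [[ 0.6392 -0.0416  0.177 ]
 [ 0.6502 -0.0336  0.2106]
 [ 0.6549 -0.0257  0.2129]]
top 518 [[ 0.639  -0.0414  0.206 ]
 [ 0.6474 -0.0335  0.2114]
 [ 0.6545 -0.0257  0.213 ]]
{'extent': [237.3, 202.9, 309.4, 356.1], 'confidence': 0.59}
[[275.90776787 232.6524824 ]]
```

View pics/w2.png

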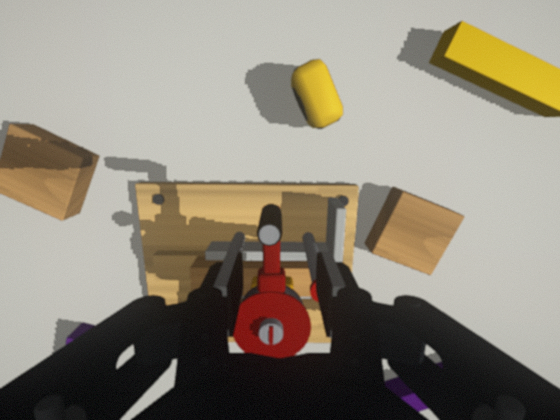

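Request:
play_rows --pt "-0.4 0 2.5" --pt "0 0 2.5" --pt "0 0 2.5" --pt "0 0 2.0" --pt "0 0 0.5" --pt "0 0 0" --pt "0 0 0" --turn '[0,0,0,0,0,0,0]' --jaw '[145,145,145,145,145,145,145]'

```text
clock: 9.5
position: [0.648, -0.0324, 0.1903]
tool_rot: [[0.056, -0.998, 0.001], [-0.998, -0.056, 0.0], [-0.0, -0.001, -1.0]]
ft_force: [0.0, 0.6, 1.1]
gripper_width: 0.432
```

Request:
play_rows --pt "0.66 0.02 0" --pt "0.66 0.02 0" --pt "0.66 0.02 0" --pt "0.66 0.02 0" --pt "0.66 0.02 0" --turn '[0.06,0.06,0.06,0.06,0.06]' --jaw '[145,145,145,145,145]'

```text
clock: 9.92
position: [0.6456, -0.0658, 0.1914]
tool_rot: [[-0.244, -0.97, 0.003], [-0.97, 0.244, 0.0], [-0.001, -0.003, -1.0]]
ft_force: [0.5, 1.2, -0.1]
gripper_width: 0.434
```

```bash
cat > lv.py <<'E'
from h import *
def lev(n=5):
    A=np.array([.5365,-.0395]);yaw=.0416
    F=[]
    for i in range(n):
        s=read_state();F.append(s['ft_force']);read_camera('wrist')
    s=read_state();T=np.array(s['tool_rot']);r=s['position'][:2]-A
    tool=yaw-np.arctan2(r[1],r[0]);F=np.array(F)@T
    print('t%.2f tool angle %.3f orient %.3f r %.4f z %.4f F tool mean'%(s['clock'],tool,yaw-np.pi/2-np.arctan2(T[1,0],T[0,0]),np.hypot(*r),s['position'][2]),np.round(F.mean(0),2),'sd',np.round(F.std(0),2),'pos',np.round(s['position'],4),'w',round(s['gripper_width'],3))
if __name__=='__main__':lev()
E
python3 lv.py
```

```text
t10.17 tool angle 0.275 orient 0.284 r 0.1116 z 0.1903 F tool mean [-1.12 -0.18 -0.05] sd [0.42 0.54 0.57] pos [ 0.6451 -0.0653  0.1903] w 0.43
```

Request:
play_rows --pt "0.66 0.02 0" --pt "0.66 0.02 0" --pt "0.66 0.02 0" --pt "0.66 0.02 0" --turn '[0.06,0.06,0.06,0.06]' --jaw '[145,145,145,145]'

```text
clock: 10.5
position: [0.6372, -0.0854, 0.1899]
tool_rot: [[-0.463, -0.886, 0.003], [-0.886, 0.463, 0.006], [-0.007, 0.0, -1.0]]
ft_force: [4.0, 9.4, 1.4]
gripper_width: 0.429
```

```bash
python3 lv.py
```

```text
t10.75 tool angle 0.479 orient 0.522 r 0.1109 z 0.1899 F tool mean [-8.16  0.37 -1.05] sd [1.06 0.68 0.87] pos [ 0.637  -0.0864  0.1899] w 0.432
```

Request:
play_rows --pt "0.66 0.02 0" --pt "0.66 0.02 0" --pt "0.1 0 0" --turn '[0.06,0.06,0]' --jaw '[145,145,145]'

```text
clock: 11.0
position: [0.6301, -0.0991, 0.19]
tool_rot: [[-0.568, -0.823, 0.004], [-0.823, 0.568, 0.004], [-0.006, -0.001, -1.0]]
ft_force: [7.2, 7.7, -1.5]
gripper_width: 0.429
```

```bash
python3 lv.py
```

```text
t11.25 tool angle 0.603 orient 0.641 r 0.1109 z 0.1900 F tool mean [-9.04 -0.88  0.89] sd [0.93 0.39 0.34] pos [ 0.6304 -0.0986  0.19  ] w 0.434
```

Request:
play_rows --pt "-0.7 0.02 0" --pt "-0.7 0.02 0" --pt "-0.7 0.02 0" --pt "-0.7 0.02 0" --pt "-0.7 0.02 0" --pt "-0.7 0.02 0" --pt "-0.7 0.02 0" --pt "-0.7 0.02 0" --pt "-0.7 0.02 0" --pt "-0.7 0.02 0" --pt "-0.7 0.02 0" --pt "-0.7 0.02 0" --pt "-0.7 0.02 0" --pt "-0.7 0.02 0" --pt "-0.7 0.02 0" --pt "-0.7 0.02 0" --pt "-0.7 0.02 0" --pt "-0.7 0.02 0" --pt "-0.6 0.02 0" --pt "0 0 0" --turn '[-0.064,-0.064,-0.064,-0.064,-0.064,-0.064,-0.064,-0.064,-0.064,-0.064,-0.064,-0.064,-0.064,-0.064,-0.064,-0.064,-0.064,-0.064,-0.055,0]' --jaw '[145,145,145,145,145,145,145,145,145,145,145,145,145,145,145,145,145,145,145,145]'

```text
clock: 12.92
position: [0.6283, 0.0229, 0.1898]
tool_rot: [[0.57, -0.822, 0.001], [-0.822, -0.57, 0.001], [-0.0, -0.001, -1.0]]
ft_force: [-0.4, -0.1, 0.9]
gripper_width: 0.431
```

```bash
python3 lv.py
```

```text
t13.17 tool angle -0.544 orient -0.559 r 0.1101 z 0.1894 F tool mean [ 0.14  0.36 -0.05] sd [0.61 0.26 0.7 ] pos [0.6283 0.0213 0.1894] w 0.433
```

Request:
play_rows --pt "-0.66 0.02 0" --pt "0 0 0" --pt "0.66 0.02 0" --pt "0.66 0.02 0" --pt "0.66 0.02 0" --pt "0.66 0.02 0" --pt "0.66 0.02 0" --pt "0.66 0.02 0" --pt "0.66 0.02 0" --pt "0.66 0.02 0" --pt "0.66 0.02 0" --pt "0.66 0.02 0" --turn '[-0.06,0,0.06,0.06,0.06,0.06,0.06,0.06,0.06,0.06,0.06,0.06]' --jaw '[145,145,145,145,145,145,145,145,145,145,145,145]'

```text
clock: 14.17
position: [0.6462, -0.0299, 0.1888]
tool_rot: [[0.06, -0.998, -0.004], [-0.998, -0.06, 0.006], [-0.007, 0.004, -1.0]]
ft_force: [-5.5, 9.3, 5.4]
gripper_width: 0.433
```

```bash
python3 lv.py
```

```text
t14.42 tool angle -0.037 orient -0.020 r 0.1103 z 0.1888 F tool mean [-7.87  3.49 -3.42] sd [1.02 0.82 1.61] pos [ 0.6465 -0.0309  0.1888] w 0.429
```

Request:
play_rows --pt "0.66 0.03 -0.1" --pt "0.66 0.02 0" --pt "0.66 0.02 0" --pt "0.66 0.02 0" --pt "0.66 0.02 0" --turn '[0.06,0.06,0.06,0.06,0.06]' --jaw '[145,145,145,145,145]'

```text
clock: 14.83
position: [0.644, -0.0616, 0.1889]
tool_rot: [[-0.237, -0.972, -0.003], [-0.972, 0.237, 0.007], [-0.006, 0.005, -1.0]]
ft_force: [-1.6, 10.6, -1.8]
gripper_width: 0.43
```

```bash
python3 lv.py
```

```text
t15.08 tool angle 0.255 orient 0.279 r 0.1099 z 0.1890 F tool mean [-7.7   2.37  3.28] sd [1.17 1.25 1.3 ] pos [ 0.6439 -0.0628  0.189 ] w 0.432
```

Request:
play_rows --pt "0.66 0.02 0" --pt "0.66 0.02 0" --pt "0.66 0.02 0" --pt "0.66 0.02 0" --pt "0.66 0.02 0" --pt "0.5 0.02 0" --turn '[0.06,0.06,0.06,0.06,0.06,0.05]' --jaw '[145,145,145,145,145,145]'

```text
clock: 15.58
position: [0.6298, -0.0967, 0.189]
tool_rot: [[-0.556, -0.831, -0.001], [-0.831, 0.556, 0.006], [-0.005, 0.004, -1.0]]
ft_force: [2.9, 9.5, -5.4]
gripper_width: 0.432
```

```bash
python3 lv.py; python3 - <<'E'
from h import *
for n in ['side','scene']:
    p,im,d=cam(n)
    for q in ['foot','stick']:
        for r in outline_of(n,q)[:2]:
            m=r['region'];v,u=np.nonzero(m);ok=d[v,u]>0
            w=world(p,d,u[ok],v[ok])
            print(n,q,round(r['confidence'],2),np.round(np.percentile(w,[2,50,98],axis=0),3).tolist())
    if n=='side': cv2.imwrite('pics/s2.png',cv2.resize(im[195:285,235:325,::-1],(600,600),interpolation=cv2.INTER_CUBIC))
E
```

```text
t15.83 tool angle 0.597 orient 0.628 r 0.1096 z 0.1890 F tool mean [-8.5   2.17  5.3 ] sd [0.57 0.38 0.43] pos [ 0.6296 -0.0973  0.189 ] w 0.432
side foot 0.45 [[0.523, -0.056, 0.077], [0.536, -0.049, 0.084], [0.55, -0.041, 0.093]]
side stick 0.97 [[0.752, -0.383, 0.004], [0.786, -0.313, 0.038], [0.829, -0.22, 0.043]]
side stick 0.85 [[0.251, 0.215, 0.007], [0.332, 0.242, 0.036], [0.411, 0.28, 0.044]]
scene foot 0.74 [[0.409, -0.149, 0.002], [0.577, -0.024, 0.02], [0.646, 0.133, 0.174]]
scene foot 0.48 [[0.538, -0.055, 0.078], [0.545, -0.041, 0.086], [0.552, -0.029, 0.095]]
scene stick 0.95 [[0.255, 0.213, 0.002], [0.354, 0.243, 0.038], [0.414, 0.28, 0.043]]
scene stick 0.91 [[0.517, -0.107, 0.053], [0.548, -0.018, 0.072], [0.557, 0.056, 0.078]]
```

View pics/s2.png

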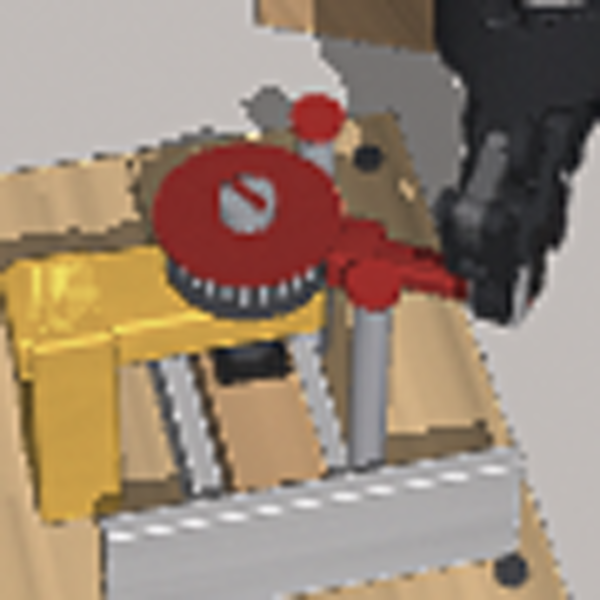

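Request:
play_rows --pt "-0.7 0 0" --pt "-0.7 0.02 0" --pt "-0.7 0.02 0" --pt "-0.7 0.02 0" --pt "-0.7 0.02 0" --pt "-0.7 0.02 0" --pt "-0.7 0.02 0" --pt "-0.7 0.02 0" --pt "-0.7 0.02 0" --pt "-0.7 0.02 0" --pt "-0.7 0.02 0" --pt "-0.7 0.02 0" --pt "-0.7 0.02 0" --pt "-0.7 0.02 0" --pt "-0.7 0.02 0" --pt "-0.7 0.02 0" --pt "-0.7 0.02 0" --pt "-0.7 0.02 0" --pt "-0.7 0.02 0" --pt "0 0 0" --turn '[-0.064,-0.064,-0.064,-0.064,-0.064,-0.064,-0.064,-0.064,-0.064,-0.064,-0.064,-0.064,-0.064,-0.064,-0.064,-0.064,-0.064,-0.064,-0.064,0]' --jaw '[145,145,145,145,145,145,145,145,145,145,145,145,145,145,145,145,145,145,145,145]'

```text
clock: 17.8
position: [0.6271, 0.0244, 0.1903]
tool_rot: [[0.589, -0.808, -0.0], [-0.808, -0.589, 0.001], [-0.001, -0.0, -1.0]]
ft_force: [-0.3, -0.3, 0.1]
gripper_width: 0.43
```

```bash
python3 lv.py
```

```text
t18.05 tool angle -0.561 orient -0.584 r 0.1103 z 0.1903 F tool mean [0.07 0.38 0.02] sd [0.51 0.51 0.48] pos [0.6273 0.023  0.1903] w 0.434
```

Request:
play_rows --pt "0.66 0.02 0" --pt "0.66 0.02 0" --pt "0.66 0.02 0" --pt "0.66 0.02 0" --pt "0.66 0.02 0" --pt "0.66 0.02 0" --pt "0.66 0.02 0" --turn '[0.06,0.06,0.06,0.06,0.06,0.06,0.06]' --jaw '[145,145,145,145,145,145,145]'

```text
clock: 18.63
position: [0.6447, -0.0161, 0.19]
tool_rot: [[0.203, -0.979, -0.004], [-0.979, -0.203, 0.004], [-0.005, 0.003, -1.0]]
ft_force: [-6.2, 9.7, 4.0]
gripper_width: 0.43
```

Request:
play_rows --pt "0.66 0.02 0" --pt "0.66 0.02 0" --turn '[0.06,0.06]' --jaw '[145,145]'

```text
clock: 18.8
position: [0.6465, -0.0276, 0.1897]
tool_rot: [[0.086, -0.996, -0.005], [-0.996, -0.086, 0.006], [-0.007, 0.004, -1.0]]
ft_force: [-4.8, 9.9, 3.0]
gripper_width: 0.431
```

Request:
play_rows --pt "0.66 0.02 0" --pt "0.66 0.02 0" --turn '[0.06,0.06]' --jaw '[145,145]'

```text
clock: 18.97
position: [0.6471, -0.0405, 0.1897]
tool_rot: [[-0.033, -0.999, -0.004], [-0.999, 0.033, 0.007], [-0.006, 0.004, -1.0]]
ft_force: [-4.7, 8.9, 3.3]
gripper_width: 0.432
```

```bash
python3 lv.py
```

```text
t19.22 tool angle 0.059 orient 0.073 r 0.1109 z 0.1897 F tool mean [-7.78  4.05 -2.49] sd [0.72 0.66 1.02] pos [ 0.6473 -0.0414  0.1897] w 0.431
```

Request:
play_rows --pt "0.66 0.1 0" --pt "0.66 0.05 0" --turn '[0.06,0.06]' --jaw '[145,145]'

```text
clock: 19.38
position: [0.6461, -0.0525, 0.1897]
tool_rot: [[-0.151, -0.988, -0.001], [-0.988, 0.151, 0.007], [-0.007, 0.002, -1.0]]
ft_force: [-0.6, 10.3, 0.8]
gripper_width: 0.43
```

Request:
play_rows --pt "0.66 0.02 0" --pt "0.66 0.02 0" --turn '[0.06,0.06]' --jaw '[145,145]'

```text
clock: 19.55
position: [0.6437, -0.0658, 0.1897]
tool_rot: [[-0.269, -0.963, -0.001], [-0.963, 0.269, 0.007], [-0.006, 0.002, -1.0]]
ft_force: [-0.1, 10.3, 0.2]
gripper_width: 0.429
```

Request:
play_rows --pt "0.66 0.02 0" --pt "0.66 0.02 0" --turn '[0.06,0.06]' --jaw '[145,145]'

```text
clock: 19.72
position: [0.6397, -0.0784, 0.1898]
tool_rot: [[-0.382, -0.924, 0.0], [-0.924, 0.382, 0.007], [-0.006, 0.002, -1.0]]
ft_force: [2.4, 10.7, 0.3]
gripper_width: 0.431
```

```bash
python3 lv.py
```

```text
t19.97 tool angle 0.412 orient 0.432 r 0.1105 z 0.1898 F tool mean [-8.08  1.36  1.  ] sd [1.43 0.4  1.28] pos [ 0.6395 -0.0795  0.1898] w 0.428
```

Request:
play_rows --pt "0.66 0.02 0" --pt "0.66 0.02 0" --turn '[0.06,0.06]' --jaw '[145,145]'

```text
clock: 20.13
position: [0.6344, -0.0898, 0.1898]
tool_rot: [[-0.489, -0.872, 0.001], [-0.872, 0.489, 0.007], [-0.006, 0.003, -1.0]]
ft_force: [2.7, 10.5, -1.3]
gripper_width: 0.433
```

Request:
play_rows --pt "0.66 0.02 0" --pt "0.2 0 0" --turn '[0.06,0.02]' --jaw '[145,145]'

```text
clock: 20.3
position: [0.6296, -0.0986, 0.1898]
tool_rot: [[-0.559, -0.829, 0.001], [-0.829, 0.559, 0.006], [-0.005, 0.002, -1.0]]
ft_force: [3.9, 9.7, -0.9]
gripper_width: 0.431
```

```bash
python3 lv.py
```

```text
t20.55 tool angle 0.602 orient 0.631 r 0.1102 z 0.1898 F tool mean [-9.61  2.11  1.12] sd [0.83 0.41 0.45] pos [ 0.6299 -0.098   0.1898] w 0.433
```

Request:
play_rows --pt "-0.7 0.0 0" --pt "-0.7 0.02 0" --pt "-0.7 0.02 0" --pt "-0.7 0.02 0" --pt "-0.7 0.02 0" --pt "-0.7 0.02 0" --pt "-0.7 0.02 0" --pt "-0.7 0.02 0" --pt "-0.7 0.02 0" --pt "-0.7 0.02 0" --pt "-0.7 0.02 0" --pt "-0.7 0.02 0" --pt "-0.7 0.02 0" --pt "-0.7 0.02 0" --pt "-0.7 0.02 0" --pt "-0.7 0.02 0" --pt "-0.7 0.02 0" --pt "-0.7 0.02 0" --pt "-0.7 0.02 0" --pt "0 0 0" --turn '[-0.064,-0.064,-0.064,-0.064,-0.064,-0.064,-0.064,-0.064,-0.064,-0.064,-0.064,-0.064,-0.064,-0.064,-0.064,-0.064,-0.064,-0.064,-0.064,0]' --jaw '[145,145,145,145,145,145,145,145,145,145,145,145,145,145,145,145,145,145,145,145]'

```text
clock: 22.22
position: [0.6271, 0.0232, 0.1904]
tool_rot: [[0.586, -0.811, 0.0], [-0.811, -0.586, 0.0], [-0.0, -0.001, -1.0]]
ft_force: [-0.1, -0.4, 0.4]
gripper_width: 0.432
```

Request:
play_rows --pt "0.66 0.03 0" --pt "0.66 0.03 0" --pt "0.66 0.03 0" --pt "0.66 0.03 0" --turn '[0.06,0.06,0.06,0.06]' --jaw '[145,145,145,145]'

```text
clock: 22.55
position: [0.6396, -0.0012, 0.1902]
tool_rot: [[0.369, -0.93, -0.0], [-0.93, -0.369, 0.0], [-0.0, 0.0, -1.0]]
ft_force: [-0.5, 0.5, 0.1]
gripper_width: 0.433
```

```bash
python3 lv.py
```

```text
t22.80 tool angle -0.321 orient -0.343 r 0.1100 z 0.1902 F tool mean [-0.1   0.17 -0.28] sd [0.58 0.17 0.22] pos [ 6.394e-01 -4.000e-04  1.902e-01] w 0.431
```

Request:
play_rows --pt "0.66 0.03 0" --pt "0.66 0.03 0" --turn '[0.06,0.06]' --jaw '[145,145]'

```text
clock: 22.97
position: [0.6432, -0.0113, 0.1901]
tool_rot: [[0.261, -0.965, -0.001], [-0.965, -0.261, 0.003], [-0.003, 0.0, -1.0]]
ft_force: [-3.9, 4.6, 2.3]
gripper_width: 0.428
```

Request:
play_rows --pt "0.66 0.03 0" --turn '[0.06]' --jaw '[145]'

```text
clock: 23.05
position: [0.6439, -0.0159, 0.19]
tool_rot: [[0.203, -0.979, -0.003], [-0.979, -0.203, 0.006], [-0.006, 0.002, -1.0]]
ft_force: [-6.4, 9.8, 6.0]
gripper_width: 0.436
```

Request:
play_rows --pt "0.66 0.03 0" --turn '[0.06]' --jaw '[145]'

```text
clock: 23.13
position: [0.6447, -0.0212, 0.1899]
tool_rot: [[0.145, -0.989, -0.004], [-0.989, -0.145, 0.007], [-0.008, 0.003, -1.0]]
ft_force: [-7.3, 10.5, 7.1]
gripper_width: 0.433
```

Request:
play_rows --pt "0.66 0.03 0" --turn '[0.06]' --jaw '[145]'

```text
clock: 23.22
position: [0.6454, -0.0271, 0.1899]
tool_rot: [[0.086, -0.996, -0.004], [-0.996, -0.086, 0.008], [-0.009, 0.004, -1.0]]
ft_force: [-6.4, 11.5, 7.1]
gripper_width: 0.433
```

```bash
python3 lv.py
```

```text
t23.47 tool angle -0.067 orient -0.047 r 0.1097 z 0.1900 F tool mean [-10.75   4.68  -4.83] sd [0.83 0.51 1.45] pos [ 0.6456 -0.0276  0.19  ] w 0.434
```

Request:
play_rows --pt "0.44 0.15 -0.1" --turn '[0.04]' --jaw '[145]'

```text
clock: 23.55
position: [0.6452, -0.0298, 0.1902]
tool_rot: [[0.05, -0.999, -0.002], [-0.999, -0.05, 0.009], [-0.009, 0.002, -1.0]]
ft_force: [4.2, 15.7, -10.2]
gripper_width: 0.435
```

Request:
play_rows --pt "0.44 0.05 -0.05" --turn '[0.04]' --jaw '[145]'

```text
clock: 23.63
position: [0.6453, -0.0334, 0.1903]
tool_rot: [[0.009, -1.0, -0.002], [-1.0, -0.009, 0.01], [-0.01, 0.002, -1.0]]
ft_force: [3.7, 15.2, -9.2]
gripper_width: 0.43
```

```bash
python3 lv.py
```

```text
t23.88 tool angle -0.009 orient 0.031 r 0.1091 z 0.1902 F tool mean [-13.74  -3.11   7.02] sd [0.77 0.64 1.5 ] pos [ 0.6455 -0.034   0.1902] w 0.432
```

Request:
play_rows --pt "0.2 -0.06 0.07" --turn '[0.02]' --jaw '[145]'

```text
clock: 23.97
position: [0.6455, -0.0354, 0.19]
tool_rot: [[-0.009, -1.0, -0.003], [-1.0, 0.009, 0.01], [-0.01, 0.003, -1.0]]
ft_force: [-5.2, 13.2, 6.0]
gripper_width: 0.432
```

```bash
python3 lv.py
```

```text
t24.22 tool angle 0.011 orient 0.051 r 0.1092 z 0.1901 F tool mean [-13.5    2.08  -0.71] sd [0.48 1.73 2.59] pos [ 0.6456 -0.0361  0.1901] w 0.431
```

Request:
play_rows --pt "0.4 0.0 0" --pt "0 0 0" --turn '[0.03,0]' --jaw '[145,145]'

```text
clock: 24.38
position: [0.6457, -0.0402, 0.1901]
tool_rot: [[-0.041, -0.999, -0.002], [-0.999, 0.041, 0.01], [-0.01, 0.003, -1.0]]
ft_force: [0.2, 14.5, -1.0]
gripper_width: 0.434
```

```bash
python3 lv.py
```

```text
t24.63 tool angle 0.046 orient 0.081 r 0.1092 z 0.1901 F tool mean [-13.6    0.88   0.55] sd [0.63 0.39 0.53] pos [ 0.6457 -0.04    0.1901] w 0.433
```

Request:
play_rows --pt "0.44 0.0 0" --pt "0 0 0" --turn '[0.035,0]' --jaw '[145,145]'

```text
clock: 24.8
position: [0.6456, -0.0444, 0.1901]
tool_rot: [[-0.076, -0.997, -0.002], [-0.997, 0.076, 0.01], [-0.01, 0.003, -1.0]]
ft_force: [-0.6, 14.2, -0.8]
gripper_width: 0.428
```

```bash
python3 lv.py
```

```text
t25.05 tool angle 0.084 orient 0.116 r 0.1092 z 0.1901 F tool mean [-13.77   1.42   0.46] sd [0.28 0.67 0.56] pos [ 0.6456 -0.0441  0.1901] w 0.43
```

Request:
play_rows --pt "0.44 0.0 0" --pt "0 0 0" --turn '[0.035,0]' --jaw '[145,145]'

```text
clock: 25.22
position: [0.6454, -0.0485, 0.1901]
tool_rot: [[-0.111, -0.994, -0.002], [-0.994, 0.111, 0.01], [-0.01, 0.003, -1.0]]
ft_force: [0.1, 14.0, 0.8]
gripper_width: 0.435
```

```bash
python3 lv.py
```

```text
t25.47 tool angle 0.121 orient 0.151 r 0.1093 z 0.1901 F tool mean [-14.3    1.75   0.04] sd [0.28 0.22 0.41] pos [ 0.6454 -0.0482  0.1901] w 0.431
```

Request:
play_rows --pt "0.4 0.0 0" --turn '[0.035]' --jaw '[145]'

```text
clock: 25.55
position: [0.645, -0.0507, 0.19]
tool_rot: [[-0.142, -0.99, -0.002], [-0.99, 0.142, 0.012], [-0.012, 0.004, -1.0]]
ft_force: [-1.5, 16.8, 1.2]
gripper_width: 0.434
```

```bash
python3 lv.py
```

```text
t25.80 tool angle 0.155 orient 0.186 r 0.1092 z 0.1901 F tool mean [-14.8    2.49   0.14] sd [0.88 0.69 0.78] pos [ 0.645  -0.0519  0.1901] w 0.433
```

Request:
play_rows --pt "0.3 0.0 0" --turn '[0.025]' --jaw '[145]'

```text
clock: 25.88
position: [0.6447, -0.0537, 0.19]
tool_rot: [[-0.167, -0.986, -0.002], [-0.986, 0.167, 0.012], [-0.012, 0.004, -1.0]]
ft_force: [-0.9, 16.5, 0.3]
gripper_width: 0.435
```

```bash
python3 lv.py
```

```text
t26.13 tool angle 0.180 orient 0.210 r 0.1092 z 0.1901 F tool mean [-15.97   2.38  -0.13] sd [0.49 0.65 0.47] pos [ 0.6447 -0.0545  0.1901] w 0.43
```

Request:
play_rows --pt "-0.5 0 0" --pt "-0.5 0 0" --pt "-0.5 0 0" --pt "0 0 0" --pt "0 0 -1.0" --pt "0 0 -2.5" --pt "0 0 -3.0" --pt "0 0 -3.5" --pt "0 0 -3.5" --pt "0 -3 -2" --pt "0 -3 0" --pt "0 -3 0" --pt "0 -3 0" --pt "0 0 0" --pt "0 0 0" --turn '[0,0,0,0,0,0,0,0,0,0,0,0,0,0,0]' --jaw '[145,145,145,145,145,145,145,145,145,145,145,145,145,145,145]'

```text
clock: 27.38
position: [0.7654, -0.0723, 0.3457]
tool_rot: [[-0.177, -0.984, -0.0], [-0.984, 0.177, -0.003], [0.003, -0.0, -1.0]]
ft_force: [-0.0, -0.3, 0.3]
gripper_width: 0.431
```

```bash
python3 - <<'E'
from h import *
s=read_state();print(s['position'],s['ft_force'],s['clock'])
out=[]
for n in ['side','scene']:
    p,im,d=cam(n)
    for q in ['foot','stick','offcut_a','tape','grip']:
        for r in outline_of(n,q)[:4]:
            m=r['region'];v,u=np.nonzero(m);ok=d[v,u]>0
            w=world(p,d,u[ok],v[ok])
            print(n,q,round(r['confidence'],2),np.round(np.percentile(w,[2,50,98],axis=0),3).tolist())
    c=im[190:310,205:365] if n=='side' else im[165:285,210:370]
    out.append(cv2.resize(c[...,::-1],(400,300),interpolation=cv2.INTER_CUBIC))
cv2.imwrite('pics/f.png',np.hstack(out))
E
```

```text
[ 0.76543739 -0.07225697  0.3457196 ] [-0.01531492 -0.30022187  0.28741659] 27.3833
side foot 0.59 [[0.523, -0.055, 0.076], [0.537, -0.049, 0.083], [0.55, -0.04, 0.092]]
side stick 0.91 [[0.752, -0.383, 0.006], [0.785, -0.316, 0.038], [0.826, -0.225, 0.043]]
side stick 0.9 [[0.292, -0.371, 0.001], [0.343, -0.303, 0.038], [0.39, -0.219, 0.043]]
side stick 0.85 [[0.518, -0.104, 0.052], [0.533, -0.075, 0.074], [0.555, -0.03, 0.079]]
side stick 0.58 [[0.25, 0.215, 0.001], [0.329, 0.242, 0.035], [0.411, 0.278, 0.043]]
side offcut_a 0.98 [[0.594, 0.197, 0.005], [0.645, 0.234, 0.038], [0.697, 0.297, 0.044]]
side offcut_a 0.93 [[0.545, -0.274, 0.001], [0.592, -0.233, 0.038], [0.642, -0.175, 0.043]]
side tape 0.85 [[0.721, -0.107, 0.001], [0.747, -0.09, 0.052], [0.784, -0.03, 0.066]]
side grip 0.86 [[0.504, -0.072, 0.149], [0.558, -0.038, 0.162], [0.651, -0.007, 0.211]]
side grip 0.22 [[0.518, -0.105, 0.053], [0.535, -0.076, 0.074], [0.557, -0.031, 0.079]]
scene foot 0.38 [[0.537, -0.055, 0.076], [0.545, -0.045, 0.084], [0.551, -0.032, 0.09]]
scene foot 0.36 [[0.515, -0.108, 0.052], [0.548, -
[... 219 characters left out ...]
tick 0.83 [[0.759, -0.381, 0.004], [0.8, -0.3, 0.037], [0.834, -0.223, 0.042]]
scene stick 0.76 [[0.247, 0.213, 0.004], [0.354, 0.241, 0.038], [0.414, 0.275, 0.043]]
scene offcut_a 0.88 [[0.604, 0.198, 0.002], [0.665, 0.245, 0.037], [0.701, 0.297, 0.042]]
scene offcut_a 0.61 [[0.549, -0.273, 0.004], [0.61, -0.224, 0.038], [0.646, -0.173, 0.043]]
scene tape 0.84 [[0.732, -0.107, 0.014], [0.768, -0.083, 0.054], [0.788, -0.055, 0.066]]
scene tape 0.27 [[0.532, -0.056, 0.075], [0.545, -0.043, 0.083], [0.551, -0.029, 0.091]]
scene grip 0.81 [[0.507, -0.073, 0.15], [0.576, -0.035, 0.162], [0.655, -0.01, 0.211]]
scene grip 0.36 [[0.516, -0.106, 0.052], [0.548, -0.037, 0.072], [0.557, 0.056, 0.078]]
```

View pics/f.png

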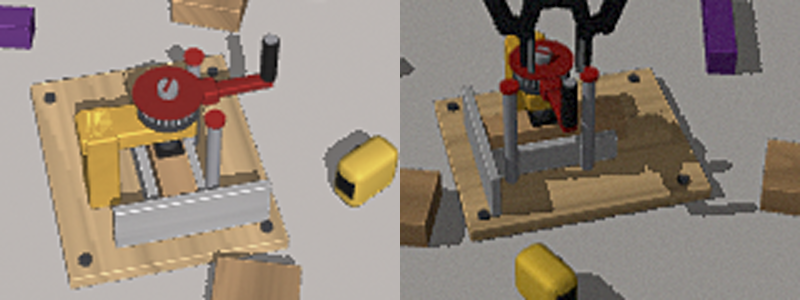

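```bash
python3 -c "
from workcell import *
print(close_job())"
```

```text
the job is handed in; nothing more can be done
None
```

The pine stick is clamped tight against the fence and the job is handed in at about 27.6 s on the robot clock. Nothing was crushed as far as I could measure.

- **Stick:** I pushed it with the shut fingers until it stopped dead at the fence and the force rose to about 12 N. Its free end then measured 102 mm from the screw axis along the channel. The nominal figure is 100 mm, so this is within calibration error.
- **Clamp:** It took four tightening strokes with the open jaws straddling the grip, staying short of the stop pins. The push ran at about 10 N, then rose steadily once the foot bore on the stick. I stopped at 16.0 N settled, with about 16.5 N while moving.
- **Peak push:** The highest push along the handle's travel was about 16.8 N. For a moment the total on the grip reached about 19 N, from sideways and vertical friction, still under the 25 N limit.
- **Final look:** The foot's underside is at about 76 mm and the stick's top at about 75 mm, so they agree within camera accuracy. The offcuts and tape measure have not moved beyond measurement noise. The gripper is clear of everything with no force on it.
- **Disagreements:**
  - The three cameras differed by 2–4 mm on where the handle's grip was; I allowed for that by leaving slack in the jaws.
  - In the last picture the handle looked slightly further back than where I left it, so the retreating finger may have nudged it. The screw does not turn back with it, and I did not re-test the tightness after letting go.

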